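# Find the pitch-gauge leaf that fits the feed spindle

## Robot

A 6-joint arm with a two-finger parallel gripper is mounted at the origin on the work surface. World frame = base frame: x ahead of the robot, y to its left, z up, the work surface at z = 0. Lengths are in m, angles in rad, forces in N, time in s.
With the tool pointing down it reaches from about 0.35 to 0.95 m from the base axis. Payload 17.4 kg.
Tool frame: the origin (TCP) lies at the very end of the fingers, on their centre line; the grasp point (between the pads) lies 19 mm behind it; z points along the fingers, y is the line along which they close (so a half turn about z gives the same grasp; the last joint's range is limited). The gripper opens to 93 mm and grips with 3 to 60 N. Pads are 15 mm wide; open, the fingers measure 128 mm over their backs; the gripper's body (75 mm by 188 mm) begins 65 mm behind the grasp point.
Start: joints at [1.248, 0.116, 1.442, -0, 1.584, -0.038], TCP at [0.19, 0.648, 0.219] pointing down, gripper open.
Joint ranges: [-2.83, 2.83], [-0.83, 2.19], [0.07, 2.5], [-1.14, 4.28], [0.01, 3], [-2.97, 2.97]. Speed limits (rad/s): [1.89, 1.89, 2.22, 3.14, 3.14, 3.14].

## Interface

Orientations are given as a rotation vector (axis times angle).
In Python, from station import arm gives the robot as it stands. The module is installed in compiled form; this text tells all that it offers. Calls block until the motion is done:
- arm.goto(position, orientation): joint-space move of the TCP to a pose.
- arm.move_linear(position, attitude=None, velocity=0.15, f_stop=None): straight line of the TCP; attitude=None keeps the orientation; velocity is the mean speed in m/s. With f_stop (N) it stops when the force on the tool has changed by that much, and returns True; else False.
- arm.goto_joints(angles): joint-space move.
- arm.grip(opening, grasp_force=None): finger opening in m; grasp_force is the grip in N (None keeps the last); returns when the fingers have stopped.
- arm.wait(seconds).
- arm.inverse_kinematics(position, orientation): joint angles nearest the present ones, or None.
- arm.grab_frame(name): name is "scene" or "top"; returns a dict with "image" (400x640x3 uint8, red, green, blue), "range_z" (400x640 float32, m along the optical axis (not along the pixel's ray), 0 where there is no reading), "fx", "fy", "cx", "cy" (pixels), "xyz" and "rotation" of the camera in the world. Camera axes: x right, y down, z forward; pixel columns grow to the right and rows downward; lengths in m; the calibration is good to about 2 mm. A picture is of the moment at which its call begins.
A pose or a line that the arm cannot do raises arm.Unreachable and nothing moves.
- arm.job_done(): hands the job in; it is judged then, once.
Readings, each from a call of its own:
- arm.current_t(): time.
- arm.current_joint_positions(): joint angles.
- arm.current_qd(): joint speeds.
- arm.current_joint_efforts(): joint torques, N m.
- arm.current_tool_pos(): TCP position.
- arm.current_tool_rot(): TCP orientation.
- arm.current_force(): force on the tool from outside, world axes, zero at the start.
- arm.current_ft_torque(): the same for the moment, N m.
- arm.current_finger_gap(): finger opening in m.
- arm.current_grip_force(): force on a finger pad.
Only numpy, scipy, OpenCV 4.12 (cv2) and the standard library are available. Lean on these libraries where they do the work, as an engineer would, in place of code of your own. Each camera call takes 0.05 s, during which the arm holds its last target. There are 200 camera calls.

## Task

Find out which of the three thread-gauge leaves in the tray fits the spindle on the inspection stand straight beyond the tray: one by one, lay a leaf on the stand's wooden rest and push its teeth gently against the thread, feeling along the spindle with light pressure (30 N at most) until one goes fully home all along its teeth. Leave that leaf lying on the rest, fully home in the thread, put any leaf that did not fit back flat in the tray, and leave everything else on the bench where it is.

Things in the scene. Friction and masses are not known exactly. Their poses are not given: they have to be found in the camera images.
- stand_a: Grey inspection stand, fixed; origin on its underside, z up; base x -65..+80, y -145..+145 mm, 15 mm thick. A steel spindle is strapped along y in saddles at y = +-112 mm (top 62 mm). In front of it a flat wooden gauge rest: top at z = 39 mm, x -60..+20, y -60..+60 mm. Three alike, thread pitch 8, 10 or 12 mm; they swap places. The one to gauge is nearest the tray, between the two others.
- stand_b: As stand_a, with another thread pitch (same sizes and frame). The two stands not to be gauged wait far to the left and right of the tray (|y| > 0.40 m); the one to gauge has |y| < 0.12 m.
- stand_c: As stand_a, with another thread pitch (same sizes and frame).
- crest_a (a point): On stand_a, on the line of the thread crests that faces the rest, mid-length, at axis height (stand x +23, z 42 mm); axes as the stand. Axis 22 mm behind (+x). 30 degree trapezoidal thread, 44 mm diameter, 75 mm to each side, 4.5 to 6.5 mm deep. The spindle lies up to 5 mm either way along y, not measured: this point may be at a crest or a groove.
- spindle_a: The steel spindle on stand_a, given by the middle between its straps on the axis (stand x +45, z 42 mm), axes as the stand; where the thread's crests lie along y does not show in this pose.
- spindle_b: As spindle_a, on stand_b.
- spindle_c: As spindle_a, on stand_c.
- crest_b (a point): As crest_a, on stand_b.
- crest_c (a point): As crest_a, on stand_c.
- gauge_tray: Wooden tray, fixed, 106 (x) x 250 (y) mm, floor 6 mm thick, rim 6 mm wide and 14 mm high; the leaves lie in it side by side. Origin: centre of the underside, z up.
- leaf_1: Loose gauge leaf, lying flat: steel plate 72 (x) x 64 (y) x 6 mm with trapezoidal teeth 4 to 6 mm long on its +x edge; pitch 8, 10 or 12 mm, unlike the others. Upright black grip block on top, 36 (x) x 14 (y) mm, from z = 6 to 40 mm, centre at x = -42 mm. About 0.22 kg. Origin: underside, middle of the tooth-root line; teeth point to +x.
- leaf_2: As leaf_1, another pitch; the leaves swap places. Fully home, teeth to the spindle, a leaf's origin lies on the crest line (stand x = 23 mm, within 1.8 mm), leaf flat on the rest (z = 39 mm), parallel to the spindle. Out of step, or of the wrong pitch, its teeth butt on the crests and it stays 3.5 to 6 mm short.
- leaf_3: As leaf_1, another pitch. In its own thread a leaf goes in by itself from about 1 mm to either side and has 0.5 mm play each way when home.
- bronze_nut: Bystander, loose: worn brass flange nut, 62 mm wide, 30 mm high. Origin: centre of the underside.
- transformer: Bystander, loose: small transformer with yellow winding, 58 x 46 x 48 mm. Origin: centre of the underside.
- screwdriver: Bystander, loose: screwdriver with a red handle, about 200 mm long, lying flat.
- spanner: Bystander, loose: steel spanner, about 180 mm long, lying flat.
- carton: Bystander, loose: small cardboard box, 80 x 100 x 55 mm. Origin: centre of the underside.
- mug: Bystander, loose: white mug, 80 mm wide, 90 mm high. Origin: centre of the underside.
- small_heatsink: Bystander, loose: dark finned heat sink, 60 x 80 x 35 mm. Origin: centre of the underside.
There are look-alikes about, which are no part of the job. What is shaped like the leaf_3 but turquoise is not meant. Leave any blue look-alike of the leaf_1 alone.

How it is judged:
By the outcome, as a careful person would: the job done as asked, in the order asked, and still so for the second after the job is handed in, with the robot touching nothing.
It also fails if it takes over 72 s, if anything falls off the work surface, if the arm or the gripper's body presses on something with over 40 N, if the wrist force passes 120 N, or if a joint passes its speed limit or range.

## Working session

There is one attempt and no reset: what is moved stays moved. The work goes in short steps, each a Python script; the robot and the scene stay as the last script left them, time stands still between calls to the robot, and variables do not carry over. Pictures are saved under pics/ and viewed, at most 10 in all, crops included, and the job is handed in when it is done.

```bash
mkdir -p pics
python3 - <<'E'
from station import arm
import cv2,numpy as np,pickle
for n in("scene","top"):
    f=arm.grab_frame(n); pickle.dump(f,open(n+".pkl","wb"))
    cv2.imwrite(f"pics/{n}0.png",f["image"][:,:,::-1]); print(n,f["fx"],f["fy"],f["cx"],f["cy"],f["xyz"],f["rotation"])
print(arm.current_t(),arm.current_tool_rot(),arm.current_force())
E
```

```text
scene 479.0692324477848 479.0692324477848 313.56381947106763 208.43401341056284 [ 1.12421343 -0.61126216  1.34283836] [-2.41009886 -0.93508177  0.28048286]
top 422.4759224267502 422.4759224267502 309.9039223265695 198.66924908649443 [0.34201006 0.01366761 1.28464068] [-2.11309764  2.17343032 -0.17454468]
0.1 [-4.45801512e-01 -3.10963324e+00  1.61268131e-03] [ 0.31517658 -0.54989641  0.40996812]
```

View pics/top0.png

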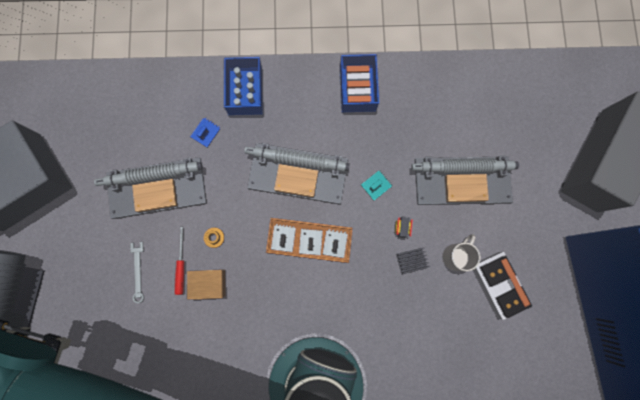

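View pics/scene0.png

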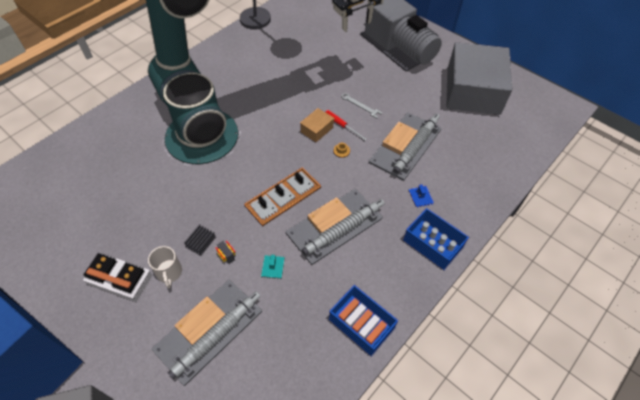

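```bash
cat > h.py <<'E'
import numpy as np,cv2,pickle
from scipy.spatial.transform import Rotation as R
def cloud(f):
    v,u=np.mgrid[:400,:640]; z=f["range_z"].astype(float)
    p=np.stack([(u-f["cx"])/f["fx"]*z,(v-f["cy"])/f["fy"]*z,z],-1)
    w=p@R.from_rotvec(f["rotation"]).as_matrix().T+f["xyz"]; w[z==0]=np.nan; return w
def proj(f,P):
    c=(np.atleast_2d(P)-f["xyz"])@R.from_rotvec(f["rotation"]).as_matrix()
    return np.stack([c[:,0]/c[:,2]*f["fx"]+f["cx"],c[:,1]/c[:,2]*f["fy"]+f["cy"]],-1)
def load(n): return pickle.load(open(n+".pkl","rb"))
E
python3 - <<'E'
from h import *
f=load("top"); w=cloud(f); g=load("scene"); wg=cloud(g)
im=f["image"][:,:,::-1]
a=cv2.resize(im[140:270,235:365],None,fx=6,fy=6,interpolation=cv2.INTER_CUBIC)[:600,:]
b=cv2.resize(im[140:270,235:365],(600,600),interpolation=cv2.INTER_CUBIC)
cv2.imwrite("pics/crop1.png",b)
for n,(F,W,pts) in dict(top=(f,w,[(296,180),(256,188),(283,240),(311,243),(338,243),(298,157),(310,225)]),scene=(g,wg,[(329,215),(283,188),(340,232)])).items():
    for u,v in pts: print(n,u,v,W[v,u].round(4))
for W,nm in((w,"top"),(wg,"scene")):
    m=(W[...,0]>.4)&(W[...,0]<.85)&(abs(W[...,1])<.2)
    h=W[m][:,2]; print(nm,np.histogram(h,bins=np.arange(-.01,.08,.004))[0], np.median(h[h<.004]))
E
```

```text
top 296 180 [0.5953 0.0425 0.0394]
top 256 188 [0.5788 0.1657 0.0146]
top 283 240 [0.4163 0.0844 0.047 ]
top 311 243 [0.4052 0.003  0.0476]
top 338 243 [ 0.4048 -0.0784  0.0109]
top 298 157 [0.6597 0.0344 0.0643]
top 310 225 [0.4615 0.0041 0.0092]
scene 329 215 [0.5986 0.0373 0.0374]
scene 283 188 [0.3996 0.026  0.0119]
scene 340 232 [0.6708 0.007  0.0499]
top [  38 1457 5924 3809  831 1204 1598  461   77   59   66  323  719  380
  246  260  333  303  182   85   61    7] 0.0005486209887732851
scene [ 407 2958 4332 1723  745 1087  818  188   62   88  171  466  461  244
  192  263  268  213  112   78   25    1] -0.0011188366561442065
```

View pics/crop1.png

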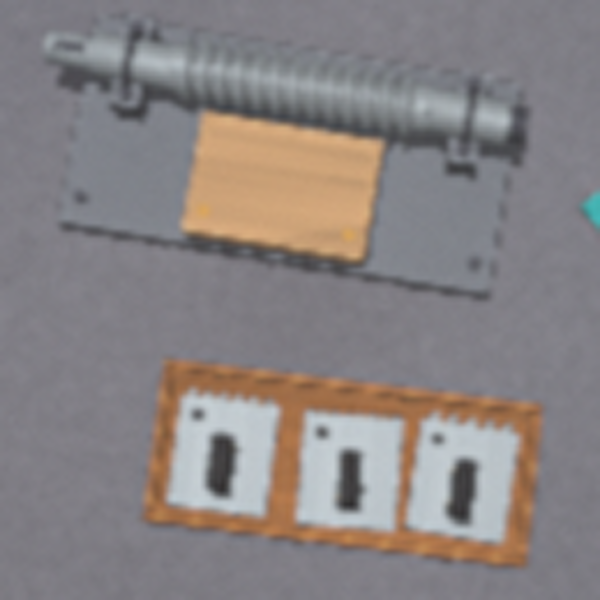

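```bash
cat > fit.py <<'E'
from h import *
from scipy.ndimage import map_coordinates
def plane(F,uv,z):
    r=np.c_[(uv[:,0]-F["cx"])/F["fx"],(uv[:,1]-F["cy"])/F["fy"],np.ones(len(uv))]@R.from_rotvec(F["rotation"]).as_matrix().T
    return F["xyz"]+r*((z-F["xyz"][2])/r[:,2])[:,None]
K=5
def rects(F,mask,z,amin,amax):
    m=cv2.resize(mask.astype(np.float32),None,fx=K,fy=K,interpolation=cv2.INTER_CUBIC)>.5
    cs,_=cv2.findContours(m.astype(np.uint8),cv2.RETR_EXTERNAL,cv2.CHAIN_APPROX_NONE); out=[]
    for c in cs:
        p=plane(F,(c[:,0]+.5)/K-.5,z)[:,:2]*1000
        a=cv2.contourArea(p.astype(np.float32))
        if amin<a<amax:
            (x,y),(s,t),an=cv2.minAreaRect(p.astype(np.float32)); 
            if s<t: s,t,an=t,s,an+90
            out.append([round(v,1) for v in(x,y,s,t,(an+90)%180-90,a)])
    return sorted(out,key=lambda r:-r[1])
if __name__=="__main__":
  for n in("top","scene"):
    F=load(n); W=cloud(F); im=F["image"]; hsv=cv2.cvtColor(im,cv2.COLOR_RGB2HSV).astype(int)
    reg=lambda x0,x1,y:(W[...,0]>x0)&(W[...,0]<x1)&(abs(W[...,1])<y)
    wood=(hsv[...,1]>80)&(hsv[...,0]<25)
    print(n,"rest",rects(F,wood&reg(.53,.7,.18),.039,4000,2e4))
    print("tray",rects(F,cv2.morphologyEx((wood&reg(.3,.53,.22)).astype(np.uint8),cv2.MORPH_CLOSE,np.ones((9,9))),.014,1e4,9e4))
    t=reg(.34,.5,.16)
    leaf=(hsv[...,1]<50)&(hsv[...,2]>140)&t
    leaf=cv2.morphologyEx(leaf.astype(np.uint8),cv2.MORPH_CLOSE,np.ones((7,7)))
    print("leaf",rects(F,leaf,.012,1000,9000))
    print("blk",rects(F,(hsv[...,2]<95)&t,.046,150,3000))
    s=W[reg(.58,.74,.2)&(W[...,2]>.05)]; c=s[:,:2].mean(0)
    l=cv2.fitLine(s[:,:2].astype(np.float32),cv2.DIST_HUBER,0,.001,.001).ravel(); print("spindle",len(s),l,np.degrees(np.arctan(-l[0]/l[1])))
    np.set_printoptions(precision=2,suppress=True)
E
python3 fit.py
```

```text
top rest [[594.9, 42.9, 120.6, 84.5, 78.7, 9597.8]]
tray [[417.3, 8.6, 251.1, 108.0, 81.3, 26069.2]]
leaf []
blk [[415.1, 85.9, 34.8, 15.1, -8.0, 390.5], [403.9, 4.5, 34.3, 11.1, -1.6, 337.2], [394.7, -66.2, 37.7, 15.1, -10.5, 422.1]]
spindle 980 [0.19634227 0.98053545 0.6590724  0.03604293] -11.323145
scene rest [[596.7, 36.8, 128.3, 81.1, 78.6, 9688.8]]
tray [[420.3, 3.3, 252.7, 113.6, 81.4, 27604.4]]
leaf []
blk [[426.1, 76.5, 50.4, 26.4, -46.3, 940.5], [415.0, -6.5, 50.2, 24.8, -7.3, 892.1], [405.2, -75.7, 50.9, 23.1, -32.5, 798.2]]
spindle 749 [0.2  0.98 0.66 0.02] -11.289795
```

Run:
```python
from fit import *
F=load("top"); W=cloud(F); hsv=cv2.cvtColor(F["image"],cv2.COLOR_RGB2HSV).astype(int)
reg=(W[...,0]>.34)&(W[...,0]<.48)&(abs(W[...,1]-.01)<.14)
print(hsv[232:236,300:322:3].tolist()[0])
for vth in(130,150,165):
  m=((hsv[...,1]<60)&(hsv[...,2]>vth)&reg).astype(np.uint8)
  m=cv2.morphologyEx(m,cv2.MORPH_CLOSE,np.ones((5,5)))
  print("leaf",rects(F,m,.012,800,9000))
# pitch spectra
yaw=np.radians(-11.3); ux=np.array([np.cos(yaw),np.sin(yaw),0]); uy=np.array([-ux[1],ux[0],0])
O=np.array([.595,.043,0])+.020*ux   # rest centre stand x=-20
print("stand origin",O)
for n in("top","scene"):
  F=load(n); gray=F["image"].astype(float).mean(2)
  ys=np.arange(-.065,.065,.0005); best={}
  A=0
  for x,z in [(.045,.064),(.040,.0635),(.050,.0635),(.035,.062),(.055,.062),(.03,.058),(.06,.058)]:
    uv=proj(F,O+ux*x+uy*ys[:,None]+[0,0,z]); s=map_coordinates(gray,[uv[:,1],uv[:,0]],order=3)
    s=s-np.polyval(np.polyfit(ys,s,3),ys)
    ps=np.arange(6,15,.5); A=A+np.array([abs((s*np.hanning(len(s))*np.exp(2j*np.pi*ys/(p/1000))).sum()) for p in ps])
  print(n,dict(zip(ps,A.round())))
```

```text
[[11, 77, 165], [103, 17, 178], [100, 16, 194], [101, 17, 207], [102, 18, 207], [101, 17, 207], [101, 17, 205], [102, 7, 186]]
leaf []
leaf [[425.2, 86.5, 79.2, 68.5, -9.5, 4950.6]]
leaf [[424.8, 86.6, 77.8, 68.2, -8.9, 4762.8]]
stand origin [0.61461229 0.03908108 0.        ]
top {np.float64(6.0): np.float64(415.0), np.float64(6.5): np.float64(88.0), np.float64(7.0): np.float64(73.0), np.float64(7.5): np.float64(80.0), np.float64(8.0): np.float64(97.0), np.float64(8.5): np.float64(55.0), np.float64(9.0): np.float64(114.0), np.float64(9.5): np.float64(128.0), np.float64(10.0): np.float64(215.0), np.float64(10.5): np.float64(378.0), np.float64(11.0): np.float64(1231.0), np.float64(11.5): np.float64(2139.0), np.float64(12.0): np.float64(2522.0), np.float64(12.5): np.float64(2250.0), np.float64(13.0): np.float64(1583.0), np.float64(13.5): np.float64(877.0), np.float64(14.0): np.float64(388.0), np.float64(14.5): np.float64(236.0)}
scene {np.float64(6.0): np.float64(31.0), np.float64(6.5): np.float64(31.0), np.float64(7.0): np.float64(35.0), np.float64(7.5): np.float64(41.0), np.float64(8.0): np.float64(55.0), np.float64(8.5): np.float64(77.0), np.float64(9.0): np.float64(82.0), np.float64(9.5): np.float64(83.0), np.float64(10.0): np.float64(95.0), np.float64(10.5): np.float64(619.0), np.float64(11.0): np.float64(1783.0), np.float64(11.5): np.float64(2818.0), np.float64(12.0): np.float64(3153.0), np.float64(12.5): np.float64(2772.0), np.float64(13.0): np.float64(2021.0), np.float64(13.5): np.float64(1262.0), np.float64(14.0): np.float64(700.0), np.float64(14.5): np.float64(385.0)}
```

```bash
cat > m.py <<'E'
from h import *
from station import arm
def ori(deg):
    c,s=np.cos(np.radians(deg)),np.sin(np.radians(deg))
    return R.from_matrix(np.array([[-c,-s,0],[-s,c,0],[0,0,-1.]])).as_rotvec()
YAW=-11.3; ux=np.array([np.cos(np.radians(YAW)),np.sin(np.radians(YAW)),0]); uy=np.array([-ux[1],ux[0],0])
O=np.array([.6146,.0391,0])
def S(x,y,z): return O+ux*x+uy*y+np.array([0,0,z])     # stand -> world
def inS(p): d=np.array(p)-O; return np.array([d@ux,d@uy,d[2]])*1000
E
python3 - <<'E'
from m import *
b=np.array([.3947,-.0662]); o=ori(-10.3)
arm.grip(.05,25)
arm.goto([*b,.12],o); 
print(arm.move_linear([*b,.018],velocity=.1,f_stop=6),arm.current_tool_pos(),arm.current_t())
arm.grip(0,25); print(arm.current_finger_gap(),arm.current_grip_force())
arm.move_linear([*b,.10],velocity=.1); print(arm.current_finger_gap(),arm.current_force())
arm.goto(S(-.036,0,.09),ori(YAW)); print(arm.current_t())
f=arm.grab_frame("scene"); g=arm.grab_frame("top")
cv2.imwrite("pics/g1.png",np.hstack([cv2.resize(f["image"][130:270,230:400],(400,330)),cv2.resize(g["image"][130:270,230:400],(400,330))])[:,:,::-1])
E
```

```text
False [ 0.39503767 -0.06628751  0.01856746] 4.775
0.014111430314334652 24.95568037033081
0.01407546025131048 [ 0.02416938  0.45131771 -1.79426869]
7.2833
```

View pics/g1.png

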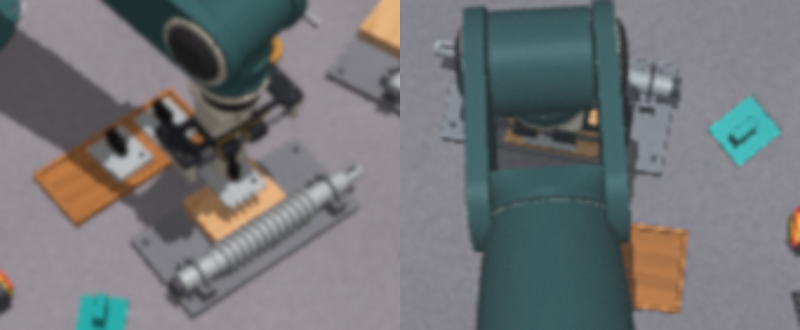

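The leaf is held level above the rest, with its coarse teeth (left half, about 240,200) facing the spindle. Next I lay it down and probe.

Run:
```python
from m import *
r=arm.move_linear(S(-.036,0,.046),velocity=.03,f_stop=4); p=arm.current_tool_pos(); print("down",r,inS(p),arm.current_force(),arm.current_t())
z=p[2]+.0003
for i,y in enumerate([0,.0015,-.0015,.003,-.003,.0045,-.0045,.006]):
    x0=-.036 if i==0 else xc-.004
    arm.move_linear(S(x0,y,z),velocity=.04)
    r=arm.move_linear(S(-.010,y,z),velocity=.02,f_stop=9)
    q=inS(arm.current_tool_pos()); print(y,r,q.round(2),arm.current_force().round(1),round(arm.current_t(),1))
    if i==0: xc=q[0]/1000
    xc=min(xc,q[0]/1000)
    if not r or q[0]/1000>xc+.0025: break
```

```text
down True [-3.59579175e+01 -1.94702001e-02  5.08839952e+01] [ 1.53296174 -0.08024094  3.93235812] 8.5583
0 True [-2.619e+01 -3.000e-02  5.098e+01] [-4.3  1.6  5.4] 9.5
0.0015 True [-26.14   1.5   51.04] [-4.5  0.8  5.8] 10.2
-0.0015 True [-26.11  -1.44  51.11] [-4.1  0.9  5.7] 10.9
0.003 True [-25.93   3.01  51.17] [-3.7  0.9  6.6] 11.7
-0.003 True [-25.94  -2.82  51.22] [-4.4  1.2  5.5] 12.4
0.0045 True [-20.38   4.76  51.27] [1.2 1.5 3.8] 13.4
```

Run:
```python
from m import *
q=inS(arm.current_tool_pos())/1000
e=[]
for s in(1,-1):
    r=arm.move_linear(S(q[0],q[1]+s*.003,q[2]),velocity=.008,f_stop=6); p=inS(arm.current_tool_pos()); e.append(p[1]/1000); print(s,r,p.round(2),arm.current_force().round(1))
yc=np.mean(e)
arm.move_linear(S(q[0],yc,q[2]),velocity=.01)
r=arm.move_linear(S(q[0]+.005,yc,q[2]),velocity=.01,f_stop=10); p=inS(arm.current_tool_pos()); print(r,p.round(2),arm.current_force().round(1))
arm.wait(.2)
arm.grip(.03); arm.wait(.2); print(inS(arm.current_tool_pos()).round(2),arm.current_force().round(1),arm.current_t())
P=arm.current_tool_pos()
arm.move_linear([P[0],P[1],.13],velocity=.1)
arm.goto([.40,.35,.25],ori(0))
f=arm.grab_frame("scene"); g=arm.grab_frame("top")
for n,F in(("scene1",f),("top1",g)): pickle.dump(F,open(n+".pkl","wb"))
cv2.imwrite("pics/g2.png",np.hstack([cv2.resize(f["image"][160:280,250:400],(400,320),interpolation=cv2.INTER_CUBIC),cv2.resize(g["image"][130:270,235:365],(400,431),interpolation=cv2.INTER_CUBIC)[:320]])[:,:,::-1]); print(arm.current_t())
```

```text
1 True [-20.49   6.46  51.26] [-2.2 -1.6  3.6]
-1 True [-20.39   4.69  51.24] [-1.   1.4  4. ]
True [-19.99   5.48  51.3 ] [-2.4 -1.   6. ]
[-19.87   5.33  51.26] [ 0.4 -0.1  0.2] 15.5583
18.0083
```

View pics/g2.png

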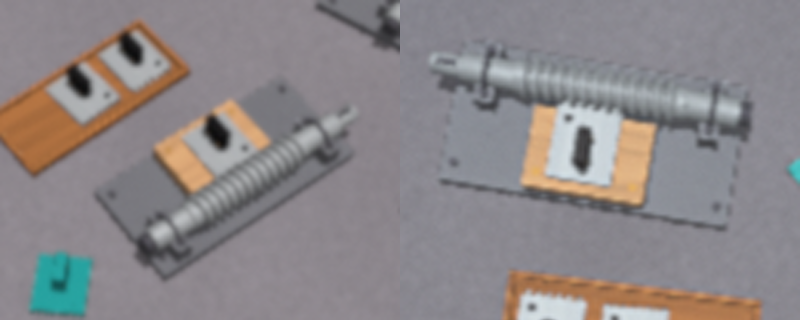

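```bash
python3 -c "
from station import arm
print(arm.job_done())"
```

```text
the job is handed in; nothing more can be done
None
```

The right-hand leaf in the tray, which looked like the 12 mm pitch, fits: it slid about 6 mm deeper into the thread than at the positions where its teeth butted, and I left it on the rest, fully home; the other two were never tried (it fitted first) or moved from the tray, and the job was handed in at about 18 s.

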